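Seat the incense foot plate over its pin and swing it under the keeper

TASK

Bring the brass foot plate to the dark brass bed on the slate and, with its tail swung clear of the keeper, slide it lightly along the slot until its hole finds the pin and it drops flat. Then swing the plate round the pin until its long side is fully home under the lip of the keeper, and let go. Be gentle with the pin and the keeper (neither takes more than about 20 N), and leave everything else on the slab as it is.

Things in the scene. Friction and masses are not known exactly. Their poses are not given: they have to be found in the camera images.
- plate_rib (a point): Centre of the upright rib on the loose brass foot plate (plate 170 x 76 x 6 mm, about 0.6 kg). The dark bronze rib, 40 mm along x, 12 mm thick along y, rises 42 mm from the plate's top at the plate's middle; this point is 27 mm above the plate's underside. Axes are the plate's: x along its length to the tail, z up.
- plate_hole (a point): Centre of the plate's 14 mm through hole, at the level of the underside; 45 mm from the rib's centre along the plate's -x, 40 mm from that end of the plate. Axes are the plate's.
- plate_tail (a point): Middle of the plate's tail end edge, at the underside; 85 mm from the rib's centre along the plate's +x. Axes are the plate's.
- slot_centre (a point): Middle of the dark slot in the fixed dark brass bed (210 x 110 x 8 mm, screwed to the slate), at the level of its top face; x runs along the slot, z up. The bed reaches from x = -60 to +150, y = -55 to +55 mm. The plate is home when it lies flat on the bed, its hole over the pin, its x axis along this x axis, tail towards +x.
- track: The slot with its fixed upright steel pin (axes as slot_centre, origin 8 mm below it). The pin, 10 mm in diameter, stands 15 mm above the bed (top rim chamfered 1.5 mm). It is clamped on the slot's line anywhere within 14 mm either way of the slot's middle: this pose does not tell where.
- keeper_face (a point): Middle of the inner face of the keeper, a fixed gold L-shaped stop 27 mm long in x (axes as slot_centre, at x +98, y -38.5 mm from it, 5 mm above the bed). The plate's -y long side comes against it. A lip juts 10 mm to +y, underside 10 mm, top 14 mm above the bed: the plate must lie flat and be swung in from the +y side, clockwise from above.
- bowl_centre (a point): Middle of the copper offering bowl (110 mm wide, 50 mm high), 25 mm up. Leave alone.
- mallet_centre (a point): Middle of the rosewood mallet (270 mm long along its x, head 44 mm thick), at 22 mm height. Leave alone.
- figurine_centre (a point): White jade seated figurine (76 mm wide, 108 mm high), point 50 mm up its axis. Leave alone.
- tongs_centre (a point): Middle of the brass incense tongs lying flat (200 mm long along x, 6 mm thick). Leave alone.
There are look-alikes about, which are no part of the job. There is more than one size of the part that bears plate_rib; the job needs the larger.

How it is judged (in metres and radians):
On the way:
1. the plate has dropped flat on the bed with its hole over the pin, its tail still clear of the keeper (z of plate_hole in the frame of slot_centre between -0.003 and 0.002 m and z of plate_tail in the frame of slot_centre below 0.003 m and x of plate_hole in the frame of slot_centre between -0.02 and 0.02 m and y of plate_hole in the frame of slot_centre between -0.005 and 0.005 m and y of plate_tail in the frame of slot_centre above 0.01 m), for 0.2 s.
At the end, for the whole second after the job is handed in: the plate is at rest flat on the bed (within 2 mm at the hole, 3 mm at the tail), its hole over the pin (within 5 mm of the slot's line), tail towards the keeper with the middle of the tail end within 6 mm of the slot's line (long side home against the keeper) (z of plate_hole in the frame of slot_centre between -0.003 and 0.002 m and z of plate_tail in the frame of slot_centre below 0.003 m and x of plate_hole in the frame of slot_centre between -0.02 and 0.02 m and y of plate_hole in the frame of slot_centre between -0.005 and 0.005 m and y of plate_tail in the frame of slot_centre between -0.006 and 0.006 m and x of plate_tail in the frame of slot_centre above 0.09 m and linear speed of plate below 0.01 m/s); the robot touches nothing.
It fails at once if the pin is loaded with more than 20 N (contact force between plate and track above 20 N).
It fails at once if the keeper is loaded with more than 20 N (contact force between plate and keeper above 20 N).
It fails at once if a bystander is moved more than 20 mm (distance of any of bowl_centre, mallet_centre, figurine_centre, tongs_centre from where it was at the start of the episode above 0.02 m).
It also fails if it takes over 72 s, if anything falls off the work surface, if the arm or the gripper's body presses on something with over 40 N, if the wrist force passes 120 N, or if a joint passes its speed limit or range.

ROBOT

A 6-joint arm with a two-finger parallel gripper is mounted at the origin on the work surface. World frame = base frame: x ahead of the robot, y to its left, z up, the work surface at z = 0. Lengths are in m, angles in degrees, forces in N, time in s.
With the tool pointing down it reaches from about 0.325 to 0.9 m from the base axis. Payload 6.1 kg.
Tool frame: the origin (TCP) lies at the very end of the fingers, on their centre line; the grasp point (between the pads) lies behind it (r.tcp_to_grasp is the z of the grasp point in the tool frame, in m); z points along the fingers, y is the line along which they close (so a half turn about z gives the same grasp; the last joint's range is limited). The gripper opens to 85 mm and grips with 20 to 120 N. Pads are 22 mm wide; open, the fingers measure 114 mm over their backs; the gripper's body (76 mm by 85 mm) begins 54 mm behind the grasp point. The pads swing forward as they close: fully open they stand 13 mm farther back than shut.
Start: joints at [66.973, 12.628, 87.462, -0, 79.91, -7.225], TCP at [0.17, 0.601, 0.231] pointing down, gripper open.
Joint ranges: [-170.65, 170.65], [-52.31, 119.04], [5.05, 147.46], [-71.25, 251.25], [11.57, 151.72], [-153.62, 153.62]. Speed limits (degrees/s): [147.25, 147.25, 172.46, 180, 180, 180].

INTERFACE

Orientations are given as a 3x3 rotation matrix whose columns are the frame's x, y, z axes.
In Python, from plant import r gives the robot as it stands.
- The arm moves only by the shell command python3 -m inch 'ROWS' [OPENING]. ROWS is JSON, a list of rows, each a list of 4 numbers: the shift along the tool's x, y, z in cm, then the turn about the tool's z in degrees. A call has exactly 8 rows; each row is the pose to reach, as a shift and turn from the pose commanded when the call began, along the tool's axes at that moment; what a row does not reach only later rows make up. A row lasts 1/12 s, in which the tool goes at most 41.7 mm and 7.16 degrees, less where a joint would pass 70% of its speed; a pose out of reach is approached as far as the arm can. A call with a gripper value outside its range is refused whole. OPENING is the finger opening in cm, from 0 to 8.54, set as the call begins (- or left out, the last holds). The fingers move at their own pace and stop on an object; the grip force is fixed at half the most. Time passes only in rows, so rows that repeat a pose let the fingers close, or fill a call up. It gives the time, the measured TCP pose, the force, the opening and the grip force at its end, in the units of the state.
- r.get_state(): the state, without advancing time (a new reading comes with each control period).
- r.capture(name): name is "side" or "top"; returns a dict with "frame" (480x640x3 uint8, red, green, blue), "camera_matrix" (3x3 intrinsics, pixels), "k1" (the pictures are not rectified: a ray, as slopes to the right and down, at radius r is drawn at 1 + k1 r^2 times it, then the intrinsics apply), "pose" (4x4, takes a point from camera to world coordinates). Camera axes: x right, y down, z forward; pixel columns grow to the right and rows downward; lengths in m; the calibration is good to about 2 mm. A picture is of the moment at which its call begins. There is no depth.
- r.finish_job(): hands the job in; it is judged then, once.
The state is a dict: "time": time; "joints": joint angles; "joint_vel": joint speeds; "effort": joint torques, N m; "position": TCP position; "ee_rot": TCP orientation; "ft_force": force on the tool from outside, world axes, zero at the start; "moment": the same for the moment, N m; "width": finger opening in m; "gripper_force": force on a finger pad.
Only numpy, scipy, OpenCV 4.12 (cv2) and the standard library are available. Lean on these libraries where they do the work, as an engineer would, in place of code of your own. Each camera call takes 0.05 s, during which the arm holds its last target. There are 200 camera calls.

## Working session

There is one attempt and no reset: what is moved stays moved. The work goes in short steps, Python scripts to look and compute and a shell command to move; the robot and the scene stay as the last step left them, time stands still between calls to the robot, and variables do not carry over. Pictures are saved under pics/ and viewed, at most 10 in all, crops included, and the job is handed in when it is done.

```bash
ls; mkdir -p pics
cat > h.py <<'E'
import numpy as np,cv2
from plant import r
def ray(c,u,v):
    K=np.array(c["camera_matrix"]);k=c["k1"]
    d=np.array([(u-K[0,2])/K[0,0],(v-K[1,2])/K[1,1]]);s=d.copy()
    for _ in range(30): s=d/(1+k*(s@s))
    P=np.array(c["pose"]);return P[:3,3],P[:3,:3]@np.array([s[0],s[1],1])
def onz(c,u,v,z):
    o,d=ray(c,u,v);return o+d*(z-o[2])/d[2]
def proj(c,p):
    P=np.array(c["pose"]);q=P[:3,:3].T@(np.array(p)-P[:3,3]);s=q[:2]/q[2];s=s*(1+c["k1"]*(s@s))
    K=np.array(c["camera_matrix"]);return np.array([K[0,0]*s[0]+K[0,2],K[1,1]*s[1]+K[1,2]])
E
python3 - <<'E'
from h import *
for n in("top","side"):
    c=r.capture(n);cv2.imwrite(f"pics/{n}0.png",c["frame"][:,:,::-1]);print(n,np.round(c["pose"],3),c["camera_matrix"],c["k1"])
s=r.get_state();print(s,r.tcp_to_grasp)
E
```

```text
pics
top [[ 0.022 -0.989  0.147  0.321]
 [-1.    -0.024 -0.01   0.005]
 [ 0.013 -0.147 -0.989  1.245]
 [ 0.     0.     0.     1.   ]] [[498.65309753   0.         331.00727948]
 [  0.         498.65309753 247.31668406]
 [  0.           0.           1.        ]] -0.040437804454231306
side [[ 0.996 -0.081  0.048  0.43 ]
 [-0.093 -0.767  0.635 -0.775]
 [-0.015 -0.637 -0.771  1.011]
 [ 0.     0.     0.     1.   ]] [[520.82071076   0.         309.46171673]
 [  0.         520.82071076 243.26214774]
 [  0.           0.           1.        ]] -0.07659828752422891
{'time': 0.1, 'joints': array([ 6.69739361e+01,  1.26684970e+01,  8.75204167e+01,  1.30834800e-03,
        7.99103724e+01, -7.22483320e+00]), 'joint_vel': array([ 0.04693776, -0.0880555 , -0.09041917, -0.01745651, -0.00021163,
       -0.06825789]), 'effort': array([ 7.10605364e-04, -4.98245251e+01, -3.90545726e+01, -3.36617941e-04,
        5.81371380e-03,  7.88020742e-06]), 'position': array([0.16996595, 0.60087401, 0.23032156]), 'ee_rot': array([[-9.62210966e-01,  2.72304183e-01, -6.98501770e-04],
       [ 2.72304973e-01,  9.62209689e-01, -1.58601173e-03],
       [ 2.40227542e-04, -1.71628339e-03, -9.99998498e-01]]), 'ft_force': array([ 0.24881785,  0.02990616, -1.4002891 ]), 'moment': array([0.02259959, 0.02771026, 0.00322852]), 'gripper_force': 0.0, 'width': 0.08511084898593042} -0.0187
```

View pics/top0.png

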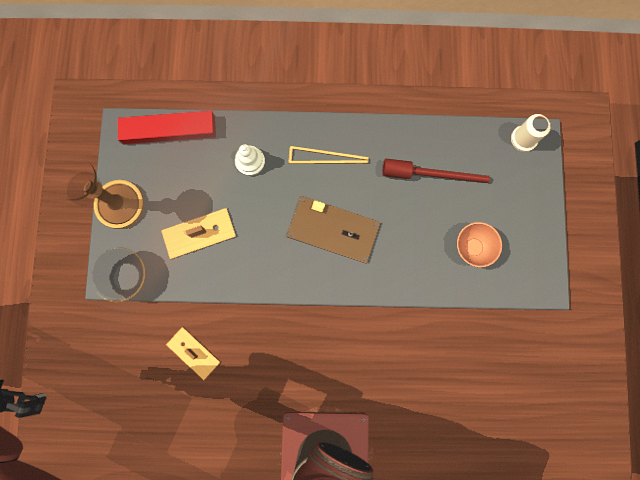

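View pics/side0.png

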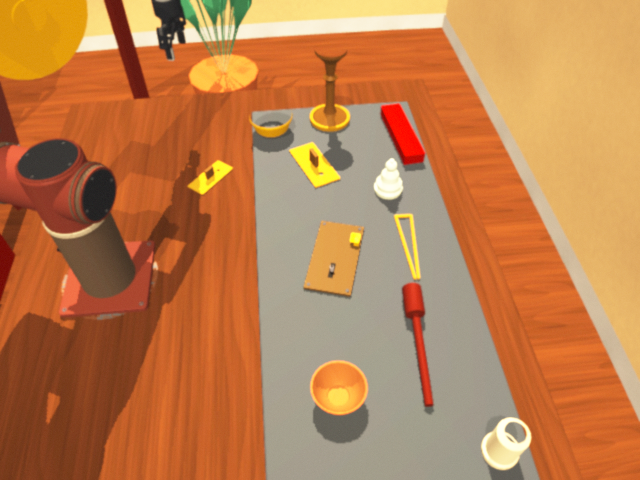

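The larger plate is at top pixel (199,233), with its hole at about (215,228). The bed is at (334,230), the slot at (350,235) and the keeper at (318,206). Next I'll measure them.

Run:
```python
from h import *
T=r.capture("top");S=r.capture("side")
rois={"top":{"plate":(150,195,250,270),"bed":(275,185,395,275)},"side":{"plate":(280,130,350,195),"bed":(295,210,375,305)}}
tiles=[]
for n,c in(("top",T),("side",S)):
  hsv=cv2.cvtColor(c["frame"],cv2.COLOR_RGB2HSV)
  for k,(a,b,x,y) in rois[n].items():
    h=hsv[b:y,a:x]; m=((h[...,0]<35)&(h[...,1]>90)&(h[...,2]>(60))).astype(np.uint8)
    cs=max(cv2.findContours(m,0,1)[0],key=cv2.contourArea)+np.array([a,b])
    hull=cv2.convexHull(cs); e=cv2.approxPolyDP(hull,5,True)[:,0]
    print(n,k,e.tolist(),cv2.contourArea(cs))
    for z in(0,.008,0.02): print(z,[np.round(onz(c,u,v,z)[:2],4).tolist() for u,v in e])
    tiles.append(cv2.resize(c["frame"][b:y,a:x,::-1],(400,300)))
cv2.imwrite("pics/z0.png",np.vstack([np.hstack(tiles[:2]),np.hstack(tiles[2:])]))
# slate corner height check
```

```text
top plate [[226, 208], [235, 236], [169, 258], [161, 230]] 2052.5
0 [[0.6016, 0.2632], [0.5298, 0.2365], [0.4697, 0.3999], [0.5407, 0.4254]]
0.008 [[0.5998, 0.2616], [0.5284, 0.235], [0.4687, 0.3974], [0.5393, 0.4227]]
0.02 [[0.5971, 0.2591], [0.5264, 0.2328], [0.4673, 0.3936], [0.5372, 0.4186]]
top bed [[300, 197], [379, 222], [367, 261], [287, 236]] 3552.5
0 [[0.6351, 0.0754], [0.5749, -0.1278], [0.4741, -0.0983], [0.533, 0.105]]
0.008 [[0.633, 0.0749], [0.5732, -0.1269], [0.4731, -0.0976], [0.5316, 0.1044]]
0.02 [[0.63, 0.0742], [0.5708, -0.1256], [0.4716, -0.0966], [0.5295, 0.1034]]
side plate [[289, 149], [313, 142], [340, 179], [314, 187]] 1219.5
0 [[0.4669, 0.4261], [0.5409, 0.4503], [0.6004, 0.2817], [0.5248, 0.2576]]
0.008 [[0.4666, 0.4166], [0.54, 0.4406], [0.5991, 0.2733], [0.524, 0.2495]]
0.02 [[0.4661, 0.4023], [0.5387, 0.4261], [0.5971, 0.2608], [0.5229, 0.2372]]
side bed [[321, 221], [363, 227], [349, 296], [303, 287]] 3190.5
0 [[0.5305, 0.1298], [0.636, 0.0977], [0.57, -0.1098], [0.4659, -0.0735]]
0.008 [[0.5297, 0.1227], [0.6344, 0.0908], [0.5689, -0.1151], [0.4656, -0.079]]
0.02 [[0.5285, 0.1119], [0.6319, 0.0804], [0.5673, -0.123], [0.4652, -0.0873]]
```

View pics/z0.png

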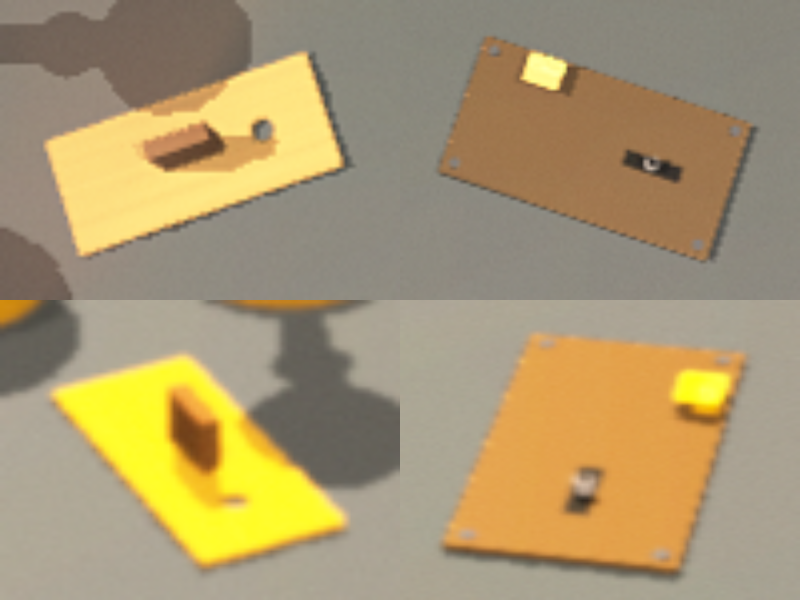

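The zoom shows the hole at the plate's right end, next to the rib, and the pin ring near the middle of the slot. The keeper is on the far (+x world) side of the bed. I'll triangulate these.

```bash
cat > m.py <<'E'
from h import *
def tri(a,b):
    A=[];B=[]
    for o,d in(a,b):
        d=d/np.linalg.norm(d);M=np.eye(3)-np.outer(d,d);A.append(M);B.append(M@o)
    return np.linalg.lstsq(np.vstack(A),np.hstack(B),rcond=None)[0]
E
python3 - <<'E'
from m import *
T=r.capture("top");S=r.capture("side")
top={"plate":[(226,208),(235,236),(169,258),(161,230)],"bed":[(300,197),(379,222),(367,261),(287,236)]}
side={"plate":[(340,179),(314,187),(289,149),(313,142)],"bed":[(363,227),(349,296),(303,287),(321,221)]}
for k in top:
    p=np.array([tri(ray(T,*a),ray(S,*b)) for a,b in zip(top[k],side[k])]);print(k,p.round(4).tolist(),p.mean(0).round(4))
    e=p[[0,1]].mean(0)-p[[2,3]].mean(0) if k=="plate" else p[[0,3]].mean(0)-p[[1,2]].mean(0);print("yaw",np.degrees(np.arctan2(e[1],e[0])),np.linalg.norm(e))
# dark slot / hole centroids
for n,c,R in(("top",T,(335,225,365,245)),("side",S,(322,255,342,282))):
    a,b,x,y=R;g=cv2.cvtColor(c["frame"],cv2.COLOR_RGB2HSV)[b:y,a:x]
    m=((g[...,2]<75)|(g[...,1]<70)).astype(np.uint8);cs=max(cv2.findContours(m,0,1)[0],key=cv2.contourArea)+np.array([a,b])
    rc=cv2.minAreaRect(cs);print(n,"slot",rc,[onz(c,*rc[0],z).round(4).tolist() for z in(.028,.032)])
    m2=((g[...,1]<60)&(g[...,2]>95));v,u=np.nonzero(m2);print("pin",u.mean()+a,v.mean()+b,m2.sum())
for n,c,R in(("top",T,(210,222,222,234)),("side",S,(316,168,328,176))):
    a,b,x,y=R;g=cv2.cvtColor(c["frame"],cv2.COLOR_RGB2HSV)[b:y,a:x];m=g[...,1]<80;v,u=np.nonzero(m);print(n,"hole",u.mean()+a,v.mean()+b,m.sum(),[onz(c,u.mean()+a,v.mean()+b,z).round(4).tolist() for z in(.02,.028)])
E
```

```text
plate [[0.5967, 0.2587, 0.022], [0.5239, 0.2315, 0.026], [0.4659, 0.3904, 0.0301], [0.5368, 0.4161, 0.028]] [0.5308 0.3242 0.0265]
yaw -69.56359065135737 0.16883459308140386
bed [[0.6294, 0.0739, 0.0272], [0.5683, -0.1253, 0.024], [0.4674, -0.0958, 0.0329], [0.5276, 0.1026, 0.0305]] [ 0.5482 -0.0112  0.0287]
yaw 73.04190574536598 0.20782569108047946
top slot ((350.35003662109375, 234.4499969482422), (16.76007080078125, 3.7947325706481934), 18.434946060180664) [[0.5359, -0.0539, 0.028], [0.5352, -0.0537, 0.032]]
pin 349.73333333333335 234.0 15
side slot ((331.4000244140625, 268.8000183105469), (2.5298221111297607, 4.427187919616699), 18.43494987487793) [[0.5358, -0.048, 0.028], [0.5354, -0.051, 0.032]]
pin 331.4 268.8 5
top hole 215.41176470588235 227.11764705882354 17 [[0.5477, 0.2829, 0.02], [0.5462, 0.2811, 0.028]]
side hole nan nan 0 [[nan, nan, nan], [nan, nan, nan]]<stdin>:15: RuntimeWarning: Mean of empty slice.
  ret = ret.dtype.type(ret / rcount)
```

Both triangulations put the slate at about z=0.020 and the bed top at about 0.028, and the sizes match. The plate centre is (0.531, 0.324) with yaw 110.4°. I'll move above the rib.

```bash
cat > go.py <<'E'
import sys
from m import *
def go(x,y,z,yawy):
    s=r.get_state();R=s["ee_rot"];d=R.T@(np.array([x,y,z])-s["position"])*100
    a=np.degrees(np.arctan2(R[1,1],R[0,1]));t=(a-yawy+90)%180-90
    print("shift",d.round(2),"turn",round(t,2),"yaw",a.round(2),"j",s["joints"].round(0),"t",s["time"])
if __name__=="__main__": go(*map(float,sys.argv[1:]))
E
python3 -m inch '[[-3.5,-1.4,0.8,4],[-7.2,-2.9,1.7,9],[-11,-4.4,2.6,14],[-14.8,-5.9,3.5,20],[-18.6,-7.4,4.4,26],[-22.4,-8.9,5.3,32],[-26.2,-10.4,6.2,38],[-30,-11.9,7.1,43]]' 5
python3 go.py 0.531 0.324 0.10 20.4
```

```text
time: 0.97
position: [0.427, 0.4044, 0.1603]
ee_rot: [[-0.514, 0.858, 0.0], [0.858, 0.514, 0.0], [0.0, 0.0, -1.0]]
ft_force: [0.4, 1.1, 0.3]
width: 0.05
gripper_force: 0.0
shift [-12.24   4.79   6.03] turn 10.5 yaw 30.9 j [36. 11. 97.  0. 72.  5.] t 0.9667
```

```bash
python3 -m inch '[[-3,1.2,1,3],[-6,2.4,2,6],[-9,3.6,3.5,9],[-11,4.3,5,10.5],[-12.2,4.8,6,10.5],[-12.2,4.8,6,10.5],[-12.2,4.8,6,10.5],[-12.2,4.8,6,10.5]]'
python3 go.py 0.531 0.324 0.030 20.4
python3 - <<'E'
from h import *
a=[cv2.resize(c["frame"][y:y+100,x:x+130,::-1],(400,308)) for c,x,y in((r.capture("top"),140,180),(r.capture("side"),260,110))]
cv2.imwrite("pics/z1.png",np.hstack(a))
E
```

```text
time: 1.63
position: [0.5294, 0.3273, 0.101]
ee_rot: [[-0.355, 0.935, 0.0], [0.935, 0.355, 0.001], [0.001, 0.0, -1.0]]
ft_force: [0.8, 0.1, 0.6]
width: 0.0496
gripper_force: 0.0
shift [-0.36  0.03  7.1 ] turn 0.37 yaw 20.77 j [24. 19. 94.  0. 67.  4.] t 1.6333
```

View pics/z1.png

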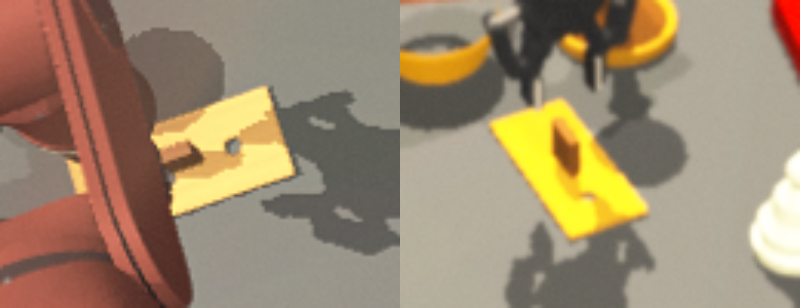

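The fingers straddle the rib line and the hole and rib are where I expected them. I'll descend.

```bash
python3 -m inch '[[-0.1,0,1.5,0.3],[-0.2,0,3,0.3],[-0.2,0,4.5,0.3],[-0.2,0,5.7,0.3],[-0.2,0,6.5,0.3],[-0.2,0,7,0.3],[-0.2,0,7,0.3],[-0.2,0,7,0.3]]'
python3 -m inch '[[0,0,0,0],[0,0,0,0],[0,0,0,0],[0,0,0,0],[0,0,0,0],[0,0,0,0],[0,0,0,0],[0,0,0,0]]' 0.6
python3 go.py 0.531 0.324 0.030 20.4
```

```text
time: 2.4
position: [0.5308, 0.3247, 0.0309]
ee_rot: [[-0.349, 0.937, 0.0], [0.937, 0.349, 0.0], [0.0, 0.0, -1.0]]
ft_force: [0.3, -0.2, 0.1]
width: 0.0496
gripper_force: 0.0
time: 3.07
position: [0.5315, 0.3247, 0.0314]
ee_rot: [[-0.348, 0.937, 0.002], [0.937, 0.348, 0.001], [0.0, 0.002, -1.0]]
ft_force: [1.1, -1.7, 4.9]
width: 0.0114
gripper_force: 59.9
shift [-0.05 -0.07  0.14] turn -0.01 yaw 20.39 j [24. 24. 96. -0. 60.  4.] t 3.0667
```

The rib is gripped (width 11.4 mm). I'll lift it and refine the pin and slot position.

```bash
python3 -m inch '[[0,0,-0.5,0],[0,0,-1.5,0],[0,0,-3,0],[0,0,-4.5,0],[0,0,-5.5,0],[0,0,-6,0],[0,0,-6,0],[0,0,-6,0]]'
python3 go.py 0.532 -0.008 0.092 3.4
python3 - <<'E'
from m import *
T=r.capture("top");S=r.capture("side")
print("pin tri",tri(ray(T,350.3,233.9),ray(S,332,269.2)))
for z in(.028,.036,.043): print(z,onz(T,350.3,233.9,z),onz(S,332,269.2,z))
E
```

```text
time: 3.73
position: [0.5302, 0.3242, 0.0901]
ee_rot: [[-0.349, 0.937, -0.001], [0.937, 0.349, -0.0], [-0.0, -0.001, -1.0]]
ft_force: [-0.4, -0.5, -5.9]
width: 0.0115
gripper_force: 58.8
shift [-31.2  -11.41  -0.18] turn 17.0 yaw 20.4 j [24. 20. 95. -0. 66.  4.] t 3.7333
pin tri [ 0.5363885  -0.05346305  0.03355022]
0.028 [ 0.53730104 -0.05373859  0.028     ] [ 0.53706268 -0.04935147  0.028     ]
0.036 [ 0.53588079 -0.05334951  0.036     ] [ 0.53619463 -0.0552559   0.036     ]
0.043 [ 0.53463807 -0.05300905  0.043     ] [ 0.53543508 -0.06042227  0.043     ]
```

```bash
python3 -m inch '[[-2.5,-0.9,0,1],[-5.5,-2,0,3],[-9,-3.3,0,5],[-12.5,-4.6,0,7],[-16,-5.9,0,9],[-19,-6.9,0,11],[-21,-7.7,0,12],[-21.5,-7.9,0,12]]'
python3 go.py 0.532 -0.008 0.092 3.4
```

```text
time: 4.5
position: [0.5308, 0.0917, 0.0896]
ee_rot: [[-0.142, 0.99, -0.002], [0.99, 0.142, -0.002], [-0.001, -0.002, -1.0]]
ft_force: [0.3, 0.4, -6.5]
width: 0.0114
gripper_force: 59.4
shift [-9.89 -1.3  -0.23] turn 4.78 yaw 8.18 j [  1.  10. 107.  -0.  63.  -7.] t 4.5
```

```bash
python3 -m inch '[[-1,-0.1,0,0.5],[-3,-0.4,0,1.5],[-5,-0.7,0,2.5],[-7,-0.9,0,3.5],[-8.5,-1.1,0,4.2],[-9.5,-1.2,0,4.7],[-9.9,-1.3,0,4.8],[-9.9,-1.3,0,4.8]]'
python3 -m inch '[[0,0,0,0],[0,0,0,0],[0,0,0,0],[0,0,0,0],[0,0,0,0],[0,0,0,0],[0,0,0,0],[0,0,0,0]]'
python3 go.py 0.532 -0.008 0.092 3.4
python3 - <<'E'
from h import *
a=[]
for n,x,y in(("top",280,180),("side",280,200)):
    c=r.capture(n);cv2.imwrite(f"pics/{n}2.png",c["frame"][:,:,::-1]);a.append(cv2.resize(c["frame"][y:y+120,x:x+120,::-1],(400,400)))
cv2.imwrite("pics/z2.png",np.hstack(a))
E
```

```text
time: 5.17
position: [0.533, -0.0047, 0.0902]
ee_rot: [[-0.062, 0.998, -0.001], [0.998, 0.062, 0.0], [0.0, -0.001, -1.0]]
ft_force: [-0.5, 1.4, -6.7]
width: 0.0115
gripper_force: 59.4
time: 5.83
position: [0.5332, -0.0044, 0.0906]
ee_rot: [[-0.063, 0.998, 0.0], [0.998, 0.063, 0.0], [0.0, 0.0, -1.0]]
ft_force: [-0.1, -0.2, -6.5]
width: 0.0114
gripper_force: 59.4
shift [-0.35 -0.14 -0.14] turn 0.21 yaw 3.61 j [ -9.   9. 108.   0.  63. -13.] t 5.8333
```

View pics/z2.png

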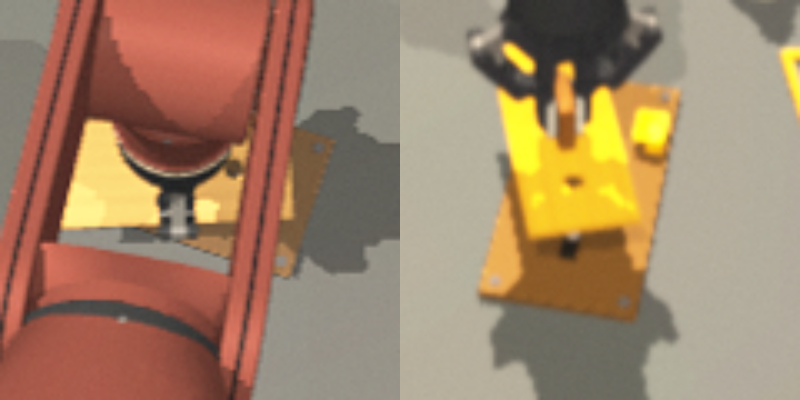

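The top crop shows the hole at about (350,230) and the side crop at about (332,255). The plate is held level above the bed, with its tail clear of the keeper. I'll compare the hole and pin numerically.

Run:
```python
from m import *
T=r.capture("top");S=r.capture("side")
def dark(c,a,b,x,y):
    g=cv2.cvtColor(c["frame"],cv2.COLOR_RGB2GRAY)[b:y,a:x].astype(float);w=np.clip(np.median(g)-25-g,0,None)
    v,u=np.mgrid[b:y,a:x];return (u*w).sum()/w.sum(),(v*w).sum()/w.sum()
for n,c,R in(("top",T,(345,226,355,235)),("side",S,(327,250,337,259))):
    p=dark(c,*R);print(n,p,[onz(c,*p,z).round(4).tolist() for z in(.082,.085)])
t=dark(T,345,226,355,235);s=dark(S,327,250,337,259);print(tri(ray(T,*t),ray(S,*s)))
c=cv2.imread("pics/side0.png");t0=cv2.imread("pics/top0.png")
print(c[262:278,325:340].max(2)); print(t0[228:242,340:362].max(2)); print(c[262:278,331:333].tolist()[::3])
```

```text
top (np.float64(347.55802861685214), np.float64(229.577106518283)) [[0.538, -0.0444, 0.082], [0.5374, -0.0443, 0.085]]
side (np.float64(331.7721893491124), np.float64(253.97781065088756)) [[0.5359, -0.0463, 0.082], [0.5355, -0.0487, 0.085]]
[ 0.53719729 -0.04460436  0.08009272]
[[229 229 229 229 226 217 203 202 203 209 221 226 228 228 228]
 [228 229 229 228 225 200 153 145 150 166 193 222 228 227 227]
 [229 229 228 229 224 200 141 127 125 126 170 217 228 227 228]
 [228 229 229 228 228 209 150 149 151 129 171 217 227 227 227]
 [228 229 229 229 231 216 163 161 175 149 188 222 228 228 228]
 [229 229 229 226 227 226 196 193 191 160 200 226 227 227 227]
 [229 229 228 221 203 208 210 206 183 166 211 228 228 228 226]
 [228 229 227 216 178 181 199 198 175 181 218 228 228 228 228]
 [229 228 228 212 161 163 185 184 172 196 223 228 228 228 228]
 [229 228 226 202 139 123 151 152 150 199 225 228 228 228 227]
 [230 229 222 186 117  77  80  86 115 190 222 228 227 227 226]
 [229 228 218 168 106  69  49  55 102 170 219 227 228 228 226]
 [228 228 213 150  98  80  67  83 138 187 220 227 228 227 228]
 [
[... 996 characters left out ...]
2  54  58
   53 110 150 157]
 [160 159 157 158 160 160 163 162 163 153 120  90  79  70  58  55  56  56
   68 134 164 159]
 [159 160 160 158 158 157 159 160 160 162 164 164 154 127  94  82  70  53
   74 133 161 159]
 [156 160 158 160 160 158 158 161 158 157 159 160 162 163 163 155 126  90
  116 152 159 161]
 [159 158 158 160 157 162 159 160 157 160 161 160 157 159 161 159 164 162
  162 160 158 160]
 [162 160 159 161 159 161 160 160 160 159 161 158 159 160 159 158 157 159
  160 158 158 158]]
[[[70, 141, 203], [71, 141, 202]], [[98, 124, 150], [103, 127, 149]], [[162, 186, 210], [160, 182, 206]], [[113, 130, 151], [112, 131, 152]], [[43, 55, 67], [38, 60, 83]], [[66, 108, 149], [68, 124, 173]]]
```

I put the pin at about (0.536, -0.052), roughly mid-slot, and the hole at about (0.536, -0.049). I'll back off a few mm along +slot, lower to just above the pin top, then feel for contact.

```bash
python3 -m inch '[[0.1,0.05,0.5,0],[0.2,0.1,1,0],[0.3,0.1,1.6,0],[0.3,0.1,2.2,0],[0.3,0.1,2.8,0],[0.3,0.1,3.1,0],[0.3,0.1,3.2,0],[0.3,0.1,3.2,0]]' | egrep 'time|pos|ft'
python3 -m inch '[[0,0,0.02,0],[0,0,0.05,0],[0,0,0.08,0],[0,0,0.1,0],[0,0,0.12,0],[0,0,0.15,0],[0,0,0.15,0],[0,0,0.15,0]]' | egrep 'time|pos|ft'
python3 -m inch '[[0,0,0.02,0],[0,0,0.05,0],[0,0,0.08,0],[0,0,0.1,0],[0,0,0.1,0],[0,0,0.1,0],[0,0,0.1,0],[0,0,0.1,0]]' | egrep 'time|pos|ft'
```

```text
time: 6.7
position: [0.5336, -0.0014, 0.0579]
ft_force: [-0.4, -0.6, -6.0]
time: 7.37
position: [0.5339, -0.0014, 0.057]
ft_force: [0.4, 0.1, -5.7]
time: 8.03
position: [0.534, -0.0014, 0.056]
ft_force: [1.0, 0.5, -6.6]
```

```bash
for i in 1; do python3 -m inch '[[0,0,0.02,0],[0,0,0.05,0],[0,0,0.08,0],[0,0,0.1,0],[0,0,0.1,0],[0,0,0.1,0],[0,0,0.1,0],[0,0,0.1,0]]' | egrep 'pos|ft';done
python3 -m inch '[[0,0,0.02,0],[0,0,0.05,0],[0,0,0.08,0],[0,0,0.1,0],[0,0,0.1,0],[0,0,0.1,0],[0,0,0.1,0],[0,0,0.1,0]]' | egrep 'time|pos|ft|ee'
```

```text
position: [0.5339, -0.0014, 0.055]
ft_force: [-1.1, -0.2, -5.9]
time: 9.37
position: [0.534, -0.0014, 0.0542]
ee_rot: [[-0.063, 0.998, 0.0], [0.998, 0.063, -0.0], [-0.0, 0.0, -1.0]]
ft_force: [-0.9, 0.8, -2.5]
```

Contact at about 4 N. I'll slide along -slot in 1 mm steps and watch the force.

```bash
for i in 1 2 3; do python3 -m inch '[[-0.02,-0.01,0,0],[-0.04,-0.015,0,0],[-0.06,-0.02,0,0],[-0.08,-0.03,0,0],[-0.09,-0.035,0,0],[-0.09,-0.035,0,0],[-0.09,-0.035,0,0],[-0.09,-0.035,0,0]]' | egrep 'pos|ft';done; python3 go.py 0 0 0 0 | grep -o 't [0-9.]*$'
```

```text
position: [0.5339, -0.0024, 0.0542]
ft_force: [0.6, 1.1, -2.3]
position: [0.5333, -0.0033, 0.054]
ft_force: [0.7, 1.1, -3.5]
position: [0.5327, -0.0044, 0.0537]
ft_force: [0.1, -1.1, -5.0]
t 11.3667
```

```bash
python3 -m inch '[[-0.02,-0.01,0,0],[-0.04,-0.015,0,0],[-0.06,-0.02,0,0],[-0.08,-0.03,0,0],[-0.09,-0.035,0,0],[-0.09,-0.035,0,0],[-0.09,-0.035,0,0],[-0.09,-0.035,0,0]]' | egrep 'pos|ft'
python3 -m inch '[[0,0,0.01,0],[0,0,0.02,0],[0,0,0.03,0],[0,0,0.04,0],[0,0,0.05,0],[0,0,0.05,0],[0,0,0.05,0],[0,0,0.05,0]]' | egrep 'pos|ft'; python3 go.py 0 0 0 0 | grep -o 't [0-9.]*$'
```

```text
position: [0.5327, -0.0051, 0.054]
ft_force: [-0.4, 0.1, -6.1]
position: [0.5328, -0.0051, 0.0535]
ft_force: [-0.2, 0.2, -6.2]
t 12.7
```

The vertical load is gone, so the hole is probably over the pin. I'll lower carefully.

```bash
for i in 1 2; do python3 -m inch '[[0,0,0.02,0],[0,0,0.05,0],[0,0,0.07,0],[0,0,0.1,0],[0,0,0.1,0],[0,0,0.1,0],[0,0,0.1,0],[0,0,0.1,0]]' | egrep 'pos|ft'; done; python3 go.py 0 0 0 0 | grep -o 't [0-9.]*$'
```

```text
position: [0.5329, -0.0052, 0.0526]
ft_force: [-0.4, -0.9, -4.2]
position: [0.5328, -0.0054, 0.0515]
ft_force: [0.5, -4.5, -5.0]
t 14.0333
```

The pin is pushing the plate toward -y, so I'll go a little further along -slot.

```bash
python3 -m inch '[[-0.02,0,0,0],[-0.04,0,0,0],[-0.06,-0.01,0,0],[-0.08,-0.02,0,0],[-0.1,-0.03,0,0],[-0.12,-0.03,0,0],[-0.12,-0.03,0,0],[-0.12,-0.03,0,0]]' | egrep 'pos|ft'
python3 -m inch '[[0,0,0.02,0],[0,0,0.05,0],[0,0,0.07,0],[0,0,0.1,0],[0,0,0.1,0],[0,0,0.1,0],[0,0,0.1,0],[0,0,0.1,0]]' | egrep 'pos|ft|rot'; python3 go.py 0 0 0 0 | grep -o 't [0-9.]*$'
```

```text
position: [0.5323, -0.006, 0.0513]
ft_force: [-0.1, 0.1, -6.0]
position: [0.5325, -0.0063, 0.0505]
ee_rot: [[-0.063, 0.998, -0.0], [0.998, 0.063, -0.0], [-0.0, -0.0, -1.0]]
ft_force: [-0.6, 0.2, -5.3]
t 15.3667
```

```bash
for i in 1 2; do python3 -m inch '[[0,0,0.05,0],[0,0,0.1,0],[0,0,0.15,0],[0,0,0.2,0],[0,0,0.25,0],[0,0,0.3,0],[0,0,0.3,0],[0,0,0.3,0]]' | egrep 'pos|ft'; done; python3 go.py 0 0 0 0 | grep -o 't [0-9.]*$'
```

```text
position: [0.5325, -0.0063, 0.0475]
ft_force: [-0.5, 1.2, -5.9]
position: [0.5325, -0.0063, 0.0445]
ft_force: [0.5, -0.3, -6.1]
t 16.7
```

```bash
python3 -m inch '[[0,0,0.05,0],[0,0,0.1,0],[0,0,0.15,0],[0,0,0.2,0],[0,0,0.25,0],[0,0,0.3,0],[0,0,0.35,0],[0,0,0.35,0]]' | egrep 'pos|ft'
for i in 1 2; do python3 -m inch '[[0,0,0.01,0],[0,0,0.03,0],[0,0,0.05,0],[0,0,0.08,0],[0,0,0.08,0],[0,0,0.08,0],[0,0,0.08,0],[0,0,0.08,0]]' | egrep 'pos|ft';done; python3 go.py 0 0 0 0 | grep -o 't [0-9.]*$'
```

```text
position: [0.5324, -0.0063, 0.0409]
ft_force: [0.6, -0.0, -5.5]
position: [0.5326, -0.0064, 0.0402]
ft_force: [1.1, 0.2, -6.5]
position: [0.5326, -0.0063, 0.0395]
ft_force: [-0.3, -0.5, -5.6]
t 18.7
```

```bash
for i in 1 2; do python3 -m inch '[[0,0,0.01,0],[0,0,0.02,0],[0,0,0.03,0],[0,0,0.04,0],[0,0,0.04,0],[0,0,0.04,0],[0,0,0.04,0],[0,0,0.04,0]]' | egrep 'pos|ft';done; python3 go.py 0 0 0 0 | grep -o 't [0-9.]*$'
```

```text
position: [0.5326, -0.0063, 0.0394]
ft_force: [-4.7, 1.1, 4.2]
position: [0.5326, -0.0063, 0.0394]
ft_force: [-7.0, 1.2, 8.1]
t 20.0333
```

The plate bottomed out on the bed at TCP z=0.0394. I'll ease the pressure, then swing about the pin in steps of about 5° (pin 4.5 cm along tool -x).

```bash
python3 -m inch '[[0,0,-0.02,0],[0,0,-0.04,0],[0,0,-0.05,0],[0,0,-0.05,0],[0,0,-0.05,0],[0,0,-0.05,0],[0,0,-0.05,0],[0,0,-0.05,0]]' | egrep 'pos|ft'
python3 -m inch '[[0,0.08,0,1],[0,0.16,0,2],[-0.01,0.24,0,3],[-0.01,0.31,0,4],[-0.017,0.39,0,5],[-0.017,0.39,0,5],[-0.017,0.39,0,5],[-0.017,0.39,0,5]]' | egrep 'pos|ft'; python3 go.py 0 0 0 -16.6
```

```text
position: [0.5326, -0.0063, 0.0394]
ft_force: [-5.6, 0.1, 5.0]
position: [0.5371, -0.0063, 0.0394]
ft_force: [-1.3, 0.2, 3.8]
shift [ -0.69 -53.71   3.87] turn 15.18 yaw -1.42 j [ -9.  14. 109.   0.  58.  -8.] t 21.3667
```

```bash
python3 -m inch '[[0,0.08,-0.02,1],[0,0.16,-0.02,2],[-0.01,0.24,-0.02,3],[-0.01,0.31,-0.02,4],[-0.017,0.39,-0.02,5],[-0.017,0.39,-0.02,5],[-0.017,0.39,-0.02,5],[-0.017,0.39,-0.02,5]]' | egrep 'pos|ft'
python3 -m inch '[[0,0.08,0,1],[0,0.16,0,2],[-0.01,0.24,0,3],[-0.01,0.31,0,4],[-0.01,0.31,0,4],[-0.01,0.31,0,4],[-0.01,0.31,0,4],[-0.01,0.31,0,4]]' | egrep 'pos|ft'; python3 go.py 0 0 0 -16.6
python3 - <<'E'
from h import *
a=[]
for n,x,y in(("top",280,180),("side",280,200)):
    c=r.capture(n);a.append(cv2.resize(c["frame"][y:y+120,x:x+120,::-1],(400,400)))
cv2.imwrite("pics/z3.png",np.hstack(a))
E
```

```text
position: [0.5405, -0.0064, 0.0394]
ft_force: [-2.1, -0.1, 5.3]
position: [0.5435, -0.0068, 0.0394]
ft_force: [-2.9, 1.4, 5.5]
shift [ -9.17 -53.58   3.93] turn 6.17 yaw -10.43 j [ -9.  14. 108.   0.  58.   1.] t 22.7
```

View pics/z3.png

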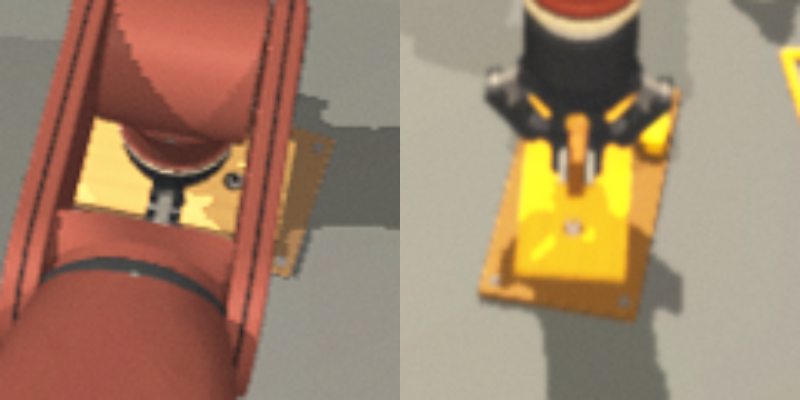

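The pin head shows through the hole in both views (top about (350,234), side about (332,268)). The plate lies flat, about 6° short of home. I'll continue in smaller steps.

```bash
python3 -m inch '[[0,0.04,-0.02,0.5],[0,0.08,-0.02,1],[0,0.12,-0.02,1.5],[0,0.16,-0.02,2],[-0.01,0.2,-0.02,2.5],[-0.01,0.2,-0.02,2.5],[-0.01,0.2,-0.02,2.5],[-0.01,0.2,-0.02,2.5]]' | egrep 'pos|ft'
python3 -m inch '[[0,0.02,0,0.3],[0,0.05,0,0.6],[0,0.08,0,1],[0,0.12,0,1.5],[0,0.12,0,1.5],[0,0.12,0,1.5],[0,0.12,0,1.5],[0,0.12,0,1.5]]' | egrep 'pos|ft'; python3 go.py 0 0 0 -16.6;python3 -c "
from plant import r;print(r.get_state()['moment'])"
```

```text
position: [0.5454, -0.0073, 0.0394]
ft_force: [-2.3, 1.2, 2.4]
position: [0.5466, -0.0078, 0.0394]
ft_force: [-1.7, 1.4, 0.8]
shift [-12.85 -53.13   3.94] turn 2.19 yaw -14.41 j [ -9.  15. 107.  -0.  58.   5.] t 24.1333
[ 0.10540346  0.25442824 -0.01586233]
```

```bash
for i in 1 2; do python3 -m inch '[[0,0.01,0,0.1],[0,0.02,0,0.3],[0,0.03,0,0.4],[0,0.04,0,0.5],[0,0.055,0,0.7],[0,0.055,0,0.7],[0,0.055,0,0.7],[0,0.055,0,0.7]]' | egrep 'pos|ft'; python3 -c "
from plant import r;print(r.get_state()['moment'])"; done; python3 go.py 0 0 0 -16.6
```

```text
position: [0.547, -0.0078, 0.0394]
ft_force: [-2.4, 1.3, 0.5]
[0.10747812 0.25627299 0.08536543]
position: [0.5476, -0.0079, 0.0394]
ft_force: [-0.0, 1.2, -1.5]
[ 0.14981859  0.13871089 -0.01210621]
shift [-14.15 -52.9    3.94] turn 0.79 yaw -15.81 j [ -9.  15. 107.   0.  58.   7.] t 25.4667
```

```bash
for i in 1 2 3; do python3 -m inch '[[0,0.01,0,0.1],[0,0.02,0,0.2],[0,0.03,0,0.3],[0,0.04,0,0.5],[0,0.04,0,0.5],[0,0.04,0,0.5],[0,0.04,0,0.5],[0,0.04,0,0.5]]' | egrep 'pos|ft'; python3 -c "
from plant import r;print(r.get_state()['moment'][2])"; done; python3 go.py 0 0 0 -16.6
```

```text
position: [0.548, -0.0081, 0.0394]
ft_force: [-0.5, 1.2, -2.6]
0.013337093532195306
position: [0.5483, -0.0082, 0.0394]
ft_force: [-1.0, 1.1, -3.2]
0.022939416699010985
position: [0.5487, -0.0083, 0.0394]
ft_force: [-0.1, 0.5, -5.2]
-0.005811647873717997
shift [-15.52 -52.63   3.95] turn -0.7 yaw -17.3 j [ -9.  15. 107.  -0.  58.   8.] t 27.4667
```

```bash
for i in 1 2 ; do python3 -m inch '[[0,0.01,0.02,0.1],[0,0.02,0.02,0.2],[0,0.03,0.02,0.3],[0,0.04,0.02,0.5],[0,0.04,0.02,0.5],[0,0.04,0.02,0.5],[0,0.04,0.02,0.5],[0,0.04,0.02,0.5]]' | egrep 'pos|ft'; python3 -c "
from plant import r;print(r.get_state()['moment'][2])"; done; python3 go.py 0 0 0 -16.6
python3 - <<'E'
from h import *
a=[]
for n,x,y in(("top",280,180),("side",290,200)):
    c=r.capture(n);a.append(cv2.resize(c["frame"][y:y+100,x:x+100,::-1],(400,400),interpolation=cv2.INTER_CUBIC))
cv2.imwrite("pics/z4.png",np.hstack(a))
E
```

```text
position: [0.5492, -0.0084, 0.0394]
ft_force: [-0.9, 1.4, -2.9]
0.013278626659727347
position: [0.5493, -0.0084, 0.0394]
ft_force: [-5.1, 0.9, 3.7]
0.43057685070930835
shift [-16.41 -52.42   3.98] turn -1.66 yaw -18.26 j [ -9.  15. 107.  -0.  58.   9.] t 28.8
```

View pics/z4.png

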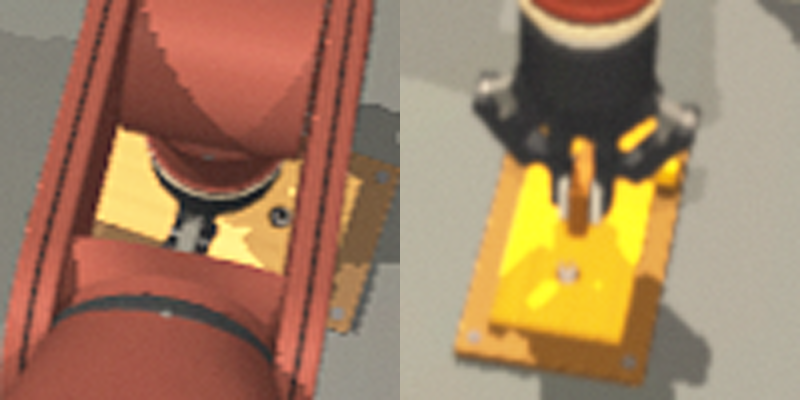

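There's a keeper moment of 0.43 N m (about 8 N), so the long side is home. I'll relax slightly, open the fingers and lift away.

```bash
python3 -m inch '[[0,0,-0.01,-0.1],[0,-0.01,-0.02,-0.2],[0,-0.02,-0.04,-0.3],[0,-0.02,-0.04,-0.3],[0,-0.02,-0.04,-0.3],[0,-0.02,-0.04,-0.3],[0,-0.02,-0.04,-0.3],[0,-0.02,-0.04,-0.3]]' | egrep 'pos|ft'
python3 -m inch '[[0,0,0,0],[0,0,0,0],[0,0,0,0],[0,0,0,0],[0,0,0,0],[0,0,0,0],[0,0,0,0],[0,0,0,0]]' 4 | egrep 'pos|ft|width'
python3 -m inch '[[0,0,-0.5,0],[0,0,-1.5,0],[0,0,-3,0],[0,0,-5,0],[0,0,-7,0],[0,0,-9,0],[0,0,-11,0],[0,0,-12,0]]' | egrep 'time|pos|ft'
```

```text
position: [0.5492, -0.0084, 0.0394]
ft_force: [-3.3, 1.4, 0.7]
position: [0.5494, -0.0085, 0.0395]
ft_force: [-0.9, 0.3, -0.3]
width: 0.0397
time: 30.9
position: [0.551, -0.0087, 0.1635]
ft_force: [0.6, -0.6, -0.3]
```

```bash
python3 -m inch '[[-2,0,-2,0],[-5,0,-4,0],[-9,0,-5,0],[-13,0,-5,0],[-17,0,-5,0],[-21,0,-5,0],[-24,0,-5,0],[-25,0,-5,0]]' | egrep 'time|pos|ft'
python3 - <<'E'
from m import *
a=[]
for n,x,y in(("top",280,180),("side",290,200)):
    c=r.capture(n);a.append(cv2.resize(c["frame"][y:y+100,x:x+100,::-1],(400,400),interpolation=cv2.INTER_CUBIC))
    h=cv2.cvtColor(c["frame"],cv2.COLOR_RGB2HSV)[y:y+100,x:x+100]
    m=((h[...,0]<35)&(h[...,1]>90)&(h[...,2]>185)).astype(np.uint8)
    k=max(cv2.findContours(m,0,1)[0],key=cv2.contourArea)+np.array([x,y]);e=cv2.approxPolyDP(cv2.convexHull(k),4,True)[:,0]
    print(n,e.tolist(),[onz(c,u,v,.034)[:2].round(4).tolist() for u,v in e])
cv2.imwrite("pics/z5.png",np.hstack(a))
E
```

```text
time: 31.57
position: [0.4705, -0.25, 0.21]
ft_force: [0.3, 0.2, -0.3]
top [[304, 203], [315, 200], [368, 224], [360, 253], [295, 231]] [[0.6114, 0.063], [0.6198, 0.0359], [0.5622, -0.0969], [0.4893, -0.078], [0.5401, 0.083]]
side [[335, 223], [363, 227], [350, 294], [341, 292], [317, 247]] [[0.5613, 0.089], [0.6291, 0.0683], [0.5683, -0.1271], [0.5489, -0.1196], [0.5084, 0.0164]]
```

View pics/z5.png

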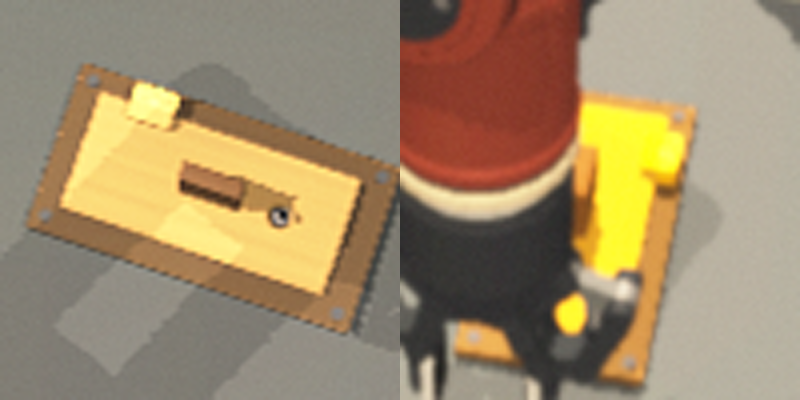

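The final view shows the plate flat with the pin in its hole and its long side under the keeper. The tail middle is within about 2 mm of the slot line, and the arm is clear.

```bash
python3 -c "
from plant import r;print(r.finish_job())"
```

```text
the job is handed in; nothing more can be done
None
```

The job is handed in (the hand-in gave no verdict): the plate dropped flat over the pin and swung home under the keeper's lip, tail within about 2 mm of the slot line, with an estimated 8 N on the keeper, no side force over about 5 N seen at the pin, and the arm clear at 31.6 s.

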